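# Draw the setting board out from under the stacked discs

## Task

Take the setting board by its upright grip rib and draw it gently out from under the stack of two discs and a spool, flat along the bench and through the wooden gate, easing it sideways where it bears on the gate instead of forcing it. The stack is to stay behind at the gate, untouched, and come down standing in order on the bench. Then lay the board flat on the lid of the wooden box, about in the middle, and leave the other things alone.

Things in the scene. Friction and masses are not known exactly. Their poses are not given: they have to be found in the camera images.
- board: flat plywood setting board, 162 mm long, 6 mm thick, 70 g. Origin on the underside, below where the stack stands; x runs along it to its grip rib, z up. 48 mm wide (47 at the end) from x = -40 to -10 mm, then both edges taper evenly to 16 mm at x = +35, then a 16 mm wide tongue to x = +122, which passes through the gate at the start
- rib (a point): the board's upright grip rib, at mid length on the board's underside (board x = +106 mm): 32 mm long in x, 14 mm thick across y, standing on the tongue, its top 39.5 mm above the underside
- board_mid (a point): middle of the board's length, on its underside (board x = +41 mm)
- gate: waxed wooden gate fixed to the bench; origin on the bench; x is the way the board is drawn out, y across the passage to its foot block (50 x 36 x 24 mm at y = +78), z up. Fork of two posts, 51 mm clear between them, from x = -8 to +8, under a bridge from 9.5 to 30 mm above the bench, whose face at x = -8 holds back the stack. Clamped firm; board and gate bear at most 7 N on each other
- gate_foot (a point): bolt on the foot block (gate y = +78, 30 mm up) that clamps the fork's plate. The plate was set by eye: the middle of the passage lies anywhere within 16 mm either side of gate y = 0, which no pose given here shows; the wide part of the board has 1.5 mm of play each side
- disc_low: dark turned wooden disc, 60 mm across, 14 mm thick, the lowest of the stack; it stands on the board, 8 to 18 mm short of the gate, against which it is carried as the board is drawn; drawing the board from under the held stack takes about 1 to 4 N of itself. Origin: centre of its underside, z up
- disc_high: pale turned wooden disc, 52 mm across, 18 mm thick, loose on the dark disc. Origin: centre of its underside, z up
- spool: thread spool, 38 mm across, 42 mm tall, standing loose on the pale disc, top of the stack. Origin: centre of its underside, z up
- box: closed wooden box with a hinged lid that stays shut, fixed to the bench, 194 mm in x by 148 mm in y; the top of its lid is 73 mm above the bench. Origin: centre of its underside, z up
- tape: roll of tape, 90 x 90 x 20 mm, bystander behind the work. Origin: centre of its underside
- cup: small white cup, 72 mm wide, 52 mm tall, bystander. Origin: centre of its underside
- awl: marking awl with a pear handle, 102 mm long, bystander at the left. Origin: centre of its underside
- pencil: flat carpenter's pencil, 146 mm long, bystander. Origin: centre of its underside
- tile_a: shell tile, 28 mm square, bystander. Origin: centre of its underside
- tile_b: shell tile, 25 mm square, bystander. Origin: centre of its underside
- bowl: coconut-shell bowl, 104 mm wide, bystander. Origin: centre of its underside
- shell_strip: pair of shell tiles joined in a strip, 79 mm long, bystander at the left. Origin: centre of its underside
Things that resemble listed ones, but are neither listed nor needed, are in the scene too. Leave any red look-alike of the spool alone.

How it is judged:
On the way, in this order (a step that is already met when the one before it is completed fails the run):
1. the board is being drawn through the gate flat on the bench, its wide part in the passage (x of board in the frame of gate between 0 and 0.04 m and height (world z) of board below 0.006 m and angle between board's own z axis and vertical below 0.1 rad and angle between disc_low's own z axis and vertical below 0.4 rad), for 0.1 s.
2. the board is clear of the gate and the stack has come down standing, in order, on the bench behind it (x of board in the frame of gate above 0.05 m and height (world z) of disc_low below 0.003 m and angle between each of disc_low, disc_high, spool's own z axis and vertical below 0.06 rad and height (world z) of disc_high above 0.01 m and height (world z) of spool above 0.028 m and horizontal distance between disc_low and disc_high below 0.018 m and horizontal distance between disc_high and spool below 0.018 m and x of disc_low in the frame of gate between -0.08 and 0 m and y of disc_low in the frame of gate between -0.035 and 0.035 m), for 0.2 s.
At the end, for the whole second after the job is handed in: The board lies flat (0.08 rad) at rest on the box lid, its middle within 50 mm of the box centre; the dark disc stands on the bench behind the gate, within 80 mm along and 35 mm across; pale disc and spool stand on it in order, within 18 mm of centre, upright within 0.06 rad (height (world z) of disc_low below 0.003 m and angle between each of disc_low, disc_high, spool's own z axis and vertical below 0.06 rad and height (world z) of disc_high above 0.01 m and height (world z) of spool above 0.028 m and horizontal distance between disc_low and disc_high below 0.018 m and horizontal distance between disc_high and spool below 0.018 m and x of disc_low in the frame of gate between -0.08 and 0 m and y of disc_low in the frame of gate between -0.035 and 0.035 m and linear speed of each of disc_low, disc_high, spool, board below 0.02 m/s and horizontal distance between board_mid and box below 0.05 m and height (world z) of board_mid between 0.065 and 0.082 m and angle between board's own z axis and vertical below 0.08 rad); the robot touches nothing.
It fails at once if the board is forced against the gate (more than 7 N) (contact force between board and gate above 7 N).
It fails at once if the robot touches the stack (contact force between any of the arm, the fingers and disc_low above 0.5 N or contact force between any of the arm, the fingers and disc_high above 0.5 N or contact force between any of the arm, the fingers and spool above 0.5 N).
It fails at once if the stack topples (angle between any of disc_low, disc_high, spool's own z axis and vertical above 0.5 rad).
It fails at once if a bystander is moved by more than 30 mm (distance of any of tape, cup, awl, pencil, tile_a, tile_b, bowl, shell_strip from where it was at the start of the episode above 0.03 m).
It also fails if it takes over 72 s, if anything falls off the work surface, if the arm or the gripper's body presses on something with over 40 N, if the wrist force passes 120 N, or if a joint passes its speed limit or range.

## Robot

A 7-joint arm with a two-finger parallel gripper is mounted at the origin on a cart in front of the work surface, level with it; the furniture and walls round the work are solid. World frame = base frame: x ahead of the robot, y to its left, z up, the work surface at z = 0. Lengths are in m, angles in rad, forces in N, time in s.
With the tool pointing down it reaches from about 0.425 to 0.875 m from the base axis. Payload 9.9 kg.
Tool frame: the origin (TCP) lies at the very end of the fingers, on their centre line; the grasp point (between the pads) lies 19 mm behind it (r.pinch_z is the distance from the TCP to the grasp point, in m); z points along the fingers, y is the line along which they close (so a half turn about z gives the same grasp; the last joint's range is limited). The gripper opens to 85 mm and grips with 20 to 120 N. Pads are 22 mm wide; open, the fingers measure 114 mm over their backs; the gripper's body (76 mm by 85 mm) begins 54 mm behind the grasp point. The pads swing forward as they close: fully open they stand 13 mm farther back than shut.
Start: joints at [-1.31, 0.576, 0.025, 1.437, -0.015, 1.129, -0.057], TCP at [0.228, 0.635, 0.231] pointing down, gripper open.
Joint ranges: [-2.76, 2.76], [-0.34, 2.15], [-1.52, 1.57], [0.19, 2.46], [-1.09, 4.23], [0.17, 1.99], [-2.82, 2.82]. Speed limits (rad/s): [2.22, 2.22, 3.01, 3.01, 3.14, 3.14, 3.14].

## Interface

Orientations are given as a rotation vector (axis times angle).
In Python, from station import r gives the robot as it stands.
- The arm moves only by the shell command python3 -m crank 'ROWS' [FORCE]. ROWS is JSON, a list of rows, each an object with "linear": the shift along the tool's x, y, z normalised to -1 to 1, where 1 is 0.06 m, a list of three; "turn": the turn about the tool's z normalised to -1 to 1, where 1 is pi/4 rad; "gripper": the opening, from -1 (shut) to 1 (fully open). A call has 1 to 20 rows; each row shifts and turns the commanded pose from where the row before left it, along the tool's axes as they then stand; what a row does not reach is not made up. A row lasts 1/8 s, in which the tool goes at most 62.5 mm and 10.7 degrees, less where a joint would pass 70% of its speed; a pose out of reach is approached as far as the arm can. A call with a number of a shift or a turn outside -1 to 1 is refused whole. A call with a gripper value outside its range is refused whole. The fingers move at their own pace and stop on an object; FORCE is the grip in N (left out, the last holds). Time passes only in rows, so rows that do not move let the fingers close. It gives the time, the measured TCP pose, the force, the opening and the grip force at its end, in the units of the state.
- r.read_state(): the state, without advancing time (a new reading comes with each control period).
- r.camera(name): name is "scene" or "top"; returns (picture, depth): 420x560x3 uint8, red, green, blue; 420x560 float32, m along the optical axis (not along the pixel's ray), 0 where there is no reading.
- r.camera_model(name): a dict with "vfov" (degrees; the focal length in pixels is half the picture's height over the tangent of half this angle, whatever the lens; pixels are square), "cx", "cy" (the principal point, pixels), "position" and "rotation" of the camera in the world. Camera axes: x right, y down, z forward; pixel columns grow to the right and rows downward; lengths in m; the calibration is good to about 2 mm. A picture is of the moment at which its call begins. camera_model takes no time and is no camera call.
- r.hand_in(): hands the job in; it is judged then, once.
The state is a dict: "time": time; "qpos": joint angles; "joint_vel": joint speeds; "joint_efforts": joint torques, N m; "eef_pos": TCP position; "ee_rot": TCP orientation; "force": force on the tool from outside, world axes, zero at the start; "torque": the same for the moment, N m; "gripper_width": finger opening in m; "finger_force": force on a finger pad.
Only numpy, scipy, OpenCV 4.12 (cv2) and the standard library are available. Lean on these libraries where they do the work, as an engineer would, in place of code of your own. Each camera call takes 0.05 s, during which the arm holds its last target. There are 200 camera calls.

## Working session

There is one attempt and no reset: what is moved stays moved. The work goes in short steps, Python scripts to look and compute and a shell command to move; the robot and the scene stay as the last step left them, time stands still between calls to the robot, and variables do not carry over. Pictures are saved under pics/ and viewed, at most 10 in all, crops included, and the job is handed in when it is done.

```bash
ls; mkdir -p pics
python3 - <<'E'
from station import r
import cv2,numpy as np
for n in("scene","top"):
    p,d=r.camera(n); np.savez(f"{n}0.npz",p=p,d=d); cv2.imwrite(f"pics/{n}0.png",p[:,:,::-1]); print(n,r.camera_model(n))
s=r.read_state(); print(s, r.pinch_z)
E
```

```text
pics
scene {'vfov': 46.705704876520656, 'cx': 274.83102841580256, 'cy': 208.56222642206845, 'position': array([-0.30068446,  0.86589325,  0.65841975]), 'rotation': array([-0.97369052,  2.16124987, -1.33110157])}
top {'vfov': 51.221864369009324, 'cx': 285.4906043977636, 'cy': 206.47748948548104, 'position': array([0.47119162, 0.04405141, 1.31690546]), 'rotation': array([-2.17397299,  2.13879545, -0.0604843 ])}
{'time': 0.1, 'qpos': array([-1.30981093,  0.5764646 ,  0.02485776,  1.43784655, -0.01497794,
        1.12901754, -0.05648143]), 'joint_vel': array([ 0.00050007, -0.00248178, -0.00114416, -0.00215558, -0.00083699,
       -0.00030815, -0.00062107]), 'joint_efforts': array([ 6.19040569e-03, -7.67292666e+01,  2.25799866e+00, -2.86599469e+01,
        1.58018520e-02,  8.54916405e-03, -2.50403474e-05]), 'eef_pos': array([0.22800987, 0.63487285, 0.23051005]), 'ee_rot': array([-5.38801530e-01, -3.09487930e+00,  2.42354334e-03]), 'force': array([ 0.28323826, -0.25900172,  0.5147781 ]), 'torque': array([0.04728343, 0.05189745, 0.0565466 ]), 'finger_force': 0.0, 'gripper_width': 0.08527185174894715} 0.0187
```

View pics/scene0.png

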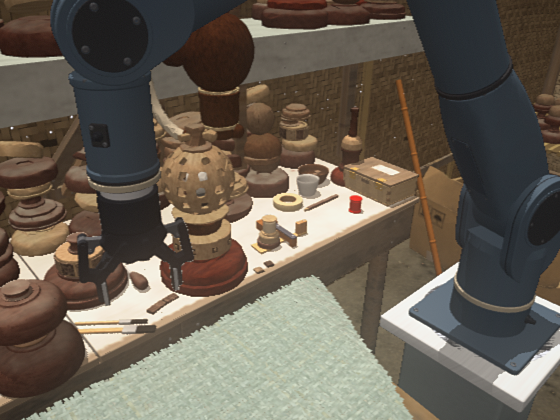

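View pics/top0.png

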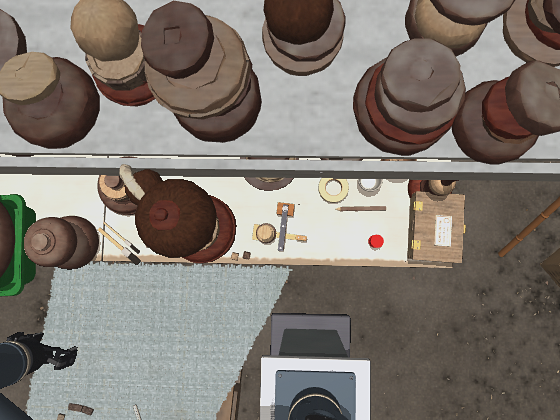

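The scene view shows the stack and gate around (268,235), the box at (380,180) and the red look-alike spool at (355,204). The top view shows the stack at (265,233), the gate at (285,225), the board's far end at (297,238), the box at (437,228) and the red spool at (376,241).

```bash
python3 - <<'E'
import cv2,numpy as np
a=np.load("scene0.npz")["p"][200:275,235:325,::-1]; b=np.load("top0.npz")["p"][190:265,240:330,::-1]
f=lambda i:cv2.resize(i,None,fx=6,fy=6,interpolation=cv2.INTER_CUBIC)
cv2.imwrite("pics/c1.png",f(a)); cv2.imwrite("pics/c2.png",f(b))
E
cat > h.py <<'E'
import numpy as np
from scipy.spatial.transform import Rotation as R
from station import r
def ray(n,uv):
    m=r.camera_model(n); f=210/np.tan(np.radians(m["vfov"])/2)
    d=np.array([(uv[0]-m["cx"])/f,(uv[1]-m["cy"])/f,1.]); return m["position"],R.from_rotvec(m["rotation"]).apply(d)
def onz(n,uv,z):
    p,d=ray(n,uv); return p+d*(z-p[2])/d[2]
def cloud(n,d):
    m=r.camera_model(n); f=210/np.tan(np.radians(m["vfov"])/2)
    v,u=np.mgrid[:420,:560]; c=np.stack([(u-m["cx"])/f*d,(v-m["cy"])/f*d,d],-1)
    return c@R.from_rotvec(m["rotation"]).as_matrix().T+m["position"]
E
```

```text
(no output)
```

View pics/c1.png

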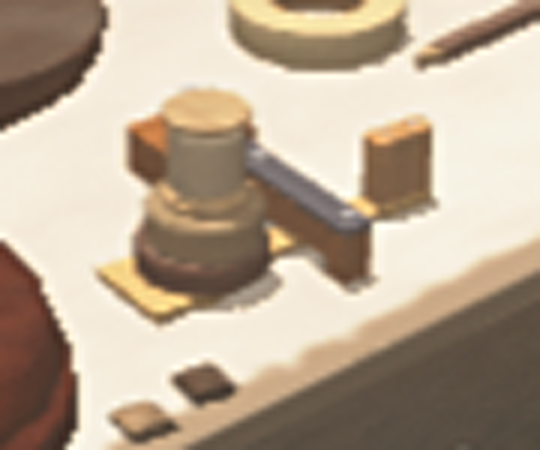

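View pics/c2.png

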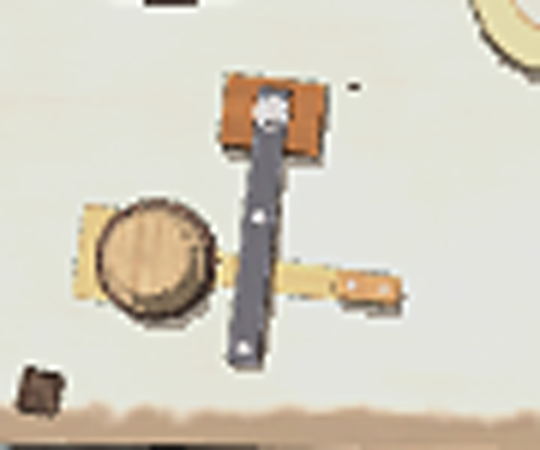

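The look-alikes for the board are the tape (330,188), the pencil (360,209), the tiles (235,255) and (247,254), and the red spool (376,241). None of them matches. The yellow board with an orange rib at top crop 2 (370,290), top pixel (302,238), passes under the grey plate and fits the description. The plate bolts show at crop (270,108), (258,215) and (245,348). The last two are probably over the posts, so the passage middle lies between them.

Run:
```python
from h import *
T=np.load("top0.npz");C=cloud("top",T["d"]);S=np.load("scene0.npz");D=cloud("scene",S["d"])
px=lambda x,y:((x+.5)/6-.5+240,(y+.5)/6-.5+190)
np.set_printoptions(precision=4,suppress=True)
for n,c,z in [("foot",(270,108),.032),("b1",(258,215),.032),("b2",(245,348),.032),("plate top",(271,90),.03),("plate end",(246,366),.03),("footUL",(228,74),.024),("footUR",(328,84),.024),("footLR",(322,159),.024),("ribL",(336,286),.0395),("ribR",(402,293),.0395),("rib1",(350,284),.0395),("rib2",(388,291),.0395),("tongueL",(228,270),.006),("tongueR",(330,281),.006),("bUL",(86,206),.006),("bLL",(76,297),.006),("spooltop",(152,253),.08)]:
    q=onz("top",px(*c),z); u,v=np.round(px(*c)).astype(int); print(n,q[:2],"depth z",C[v,u,2])
# rib from scene cloud: points z .02-.045 near rib
q=onz("top",px(370,290),.0395)
for nm,c in(("top",C),("scene",D)):
    m=(np.hypot(c[...,0]-q[0],c[...,1]-q[1])<.03)&(c[...,2]>.015)&(c[...,2]<.06); P=c[m]; print(nm,len(P),P.min(0),P.max(0),P.mean(0))
    m=(np.abs(P[:,2]-.0395)<.005); print(P[m][:,:2].mean(0) if m.any() else None, m.sum())
for nm,c in(("top",C),("scene",D)):
    m=(c[...,2]>.066)&(c[...,2]<.082)&(c[...,1]<-.25)&(c[...,1]>-.65)&(c[...,0]>.3)&(c[...,0]<.9);P=c[m];print(nm,"box",len(P),np.percentile(P,[1,99],axis=0),np.median(P,0))
for c in[(413,193),(463,193),(463,262),(409,262)]: print(onz("top",c,.073)[:2])
```

```text
foot [0.5869 0.0947] depth z 0.04105509948831321
b1 [0.5342 0.0997] depth z 0.030888439018901925
b2 [0.4693 0.1048] depth z 0.030516864859683412
plate top [0.5959 0.0945] depth z 0.029238729000929498
plate end [0.4606 0.1042] depth z 0.0011471752098974886
footUL [0.6042 0.1162] depth z 0.021124453229778073
footUR [0.5999 0.0666] depth z 0.0019609650661449596
footLR [0.5627 0.069 ] depth z 0.002913642836621211
ribL [0.5    0.0609] depth z 0.045464282423978375
ribR [0.4972 0.0289] depth z 0.0010552666270025046
rib1 [0.5011 0.0541] depth z 0.04325583487186502
rib2 [0.498  0.0356] depth z 0.03716103101867585
tongueL [0.5078 0.1153] depth z 0.010568777720091127
tongueR [0.5032 0.0643] depth z 0.005466455652149538
bUL [0.5386 0.1871] depth z 0.00467992724541455
bLL [0.4931 0.1909] depth z 0.007155858270644577
spooltop [0.5131 0.1472] depth z 0.07669274983960395
top 54 [0.4924 0.0305 0.0275] [0.5068 0.0598 0.0467] [0.4998 0.0454 0.0391]
[0.5    0.0451] 50
scene 124 [0.4895 0.034  0.0152] [0.51   0.0679 0.0425] [0.4971 0.0528 0.0306]
[0.4985 0.0528] 50
top box 3393 [[ 0.4411 -0.4088  0.0669]
 [ 0.6339 -0.2712  0.0785]] [ 0.5352 -0.3389  0.0725]
scene box 1342 [[ 0.4393 -0.4665  0.0666]
 [ 0.8677 -0.2522  0.0812]] [ 0.5431 -0.3205  0.0737]
[ 0.63 -0.27]
[ 0.6319 -0.4097]
[ 0.4386 -0.406 ]
[ 0.4357 -0.2573]
```

Run:
```python
from h import *
T=np.load("top0.npz");C=cloud("top",T["d"]);D=cloud("scene",np.load("scene0.npz")["d"])
np.set_printoptions(precision=3,suppress=True,linewidth=200)
P=np.vstack([C.reshape(-1,3),D.reshape(-1,3)]); P=P[(P[:,0]>.1)&(P[:,2]<1.2)]
xs=np.arange(.2,1.0,.05);ys=np.arange(.75,-.55,-.05)
print("      ",xs)
for y in ys:
    print("%.2f"%y,np.array([P[(abs(P[:,0]-x-.025)<.025)&(abs(P[:,1]-y-.025)<.025)][:,2].max(initial=-9) for x in xs]))
```

```text
[0.2  0.25 0.3  0.35 0.4  0.45 0.5  0.55 0.6  0.65 0.7  0.75 0.8  0.85 0.9  0.95]
0.75 [-0.038 -0.041 -0.042  0.255  0.273  0.277  0.275  0.26   0.006  0.009  0.007 -9.    -9.    -9.    -9.    -9.   ]
0.70 [ 0.35   0.327 -0.04   0.049  0.165  0.18   0.163  0.04   0.006  0.011  0.034  0.113 -9.    -9.    -9.    -9.   ]
0.65 [ 0.624  0.62  -0.04  -0.04   0.153  0.159  0.155  0.008  0.5    0.05   0.006  0.199  0.2    0.218  0.497  0.497]
0.60 [ 0.548  0.5   -0.04  -0.04   0.006  0.013  0.013  0.055  0.504  0.537  0.548  0.553  0.552  0.553  0.551  0.497]
0.55 [ 0.547  0.498 -0.036 -0.04   0.014  0.013  0.01   0.098  0.503  0.558  0.609  0.602  0.584  0.552  0.498  0.497]
0.50 [ 0.64  -0.038 -0.04  -0.04   0.012  0.012  0.022  0.052  0.503  0.56   0.613  0.605  0.587  0.498  0.498  0.498]
0.45 [ 0.69  -0.039 -0.039 -0.039  0.007  0.009  0.029  0.033  0.503  0.554  0.608  0.603  0.583  0.496  0.197  0.495]
0.40 [ 0.686 -0.041 -0.039 -0.042  0.055  0.292  0.301  0.289  0.502  0.509  0.54   0.67   0.68   0.669 -9.     0.495]
0.35 [-0.039 -0.04  -0.038 -0.04   0.275  0.522  0.532  0.544  0.5
[... 1386 characters left out ...]
3 -0.787 -0.784  0.007  0.006  0.008  0.009  0.503  0.604  0.637  0.605  0.667  0.668  0.135 -9.   ]
-0.30 [-0.787 -0.788 -0.786 -0.783  0.078  0.08   0.078  0.081  0.54   0.688  0.685  0.672  0.667  0.666  0.209 -9.   ]
-0.35 [-0.783 -0.787 -0.786 -0.785  0.077  0.08   0.08   0.081  0.66   0.683  0.678  0.671  0.613  0.634  0.564 -9.   ]
-0.40 [-0.783 -0.785 -0.785 -0.784  0.079  0.081  0.079  0.081  0.531  0.54   0.004  0.005  0.64   0.64   0.588 -9.   ]
-0.45 [-0.785 -0.782 -0.784 -0.787  0.074  0.077  0.078  0.079  0.502  0.498  0.524 -0.798  0.561  0.548 -9.    -9.   ]
-0.50 [-0.785 -0.788 -0.785 -0.784 -0.79  -0.788 -0.788 -0.789  0.501  0.553  0.553  0.55   0.346 -9.    -9.    -9.   ]
```

```bash
python3 - <<'E'
from h import *
C=cloud("top",np.load("top0.npz")["d"]);D=cloud("scene",np.load("scene0.npz")["d"])
P=np.vstack([C.reshape(-1,3),D.reshape(-1,3)]); P=P[(P[:,0]>.33)&(P[:,0]<.62)&(P[:,1]>.13)&(P[:,1]<.45)]
rr=np.hypot(P[:,0],P[:,1])
for z in np.arange(.05,.65,.05):
    m=abs(P[:,2]-z)<.025
    if m.any(): i=np.argsort(rr[m])[m.sum()//100]; print("%.2f"%z,m.sum(),rr[m][i].round(3),P[m][i].round(3),P[m].min(0)[:2].round(3))
E
python3 -m crank '[{"linear":[0,0,-1],"turn":0,"gripper":1},{"linear":[0,0,-1],"turn":0,"gripper":1},{"linear":[0,0,-1],"turn":0,"gripper":1},{"linear":[0,0,-1],"turn":0,"gripper":1}]'
```

```text
0.05 3688 0.511 [0.486 0.157 0.027] [0.42 0.13]
0.10 1526 0.519 [0.496 0.152 0.082] [0.452 0.13 ]
0.15 924 0.567 [0.463 0.327 0.164] [0.459 0.287]
0.20 901 0.553 [0.462 0.304 0.217] [0.446 0.277]
0.25 1696 0.551 [0.46  0.302 0.236] [0.441 0.275]
0.30 1602 0.561 [0.467 0.311 0.28 ] [0.449 0.259]
0.35 1682 0.544 [0.479 0.258 0.332] [0.475 0.244]
0.40 1793 0.553 [0.49  0.258 0.394] [0.477 0.13 ]
0.45 2211 0.529 [0.461 0.258 0.466] [0.451 0.131]
0.50 3395 0.52 [0.463 0.238 0.486] [0.445 0.13 ]
0.55 5791 0.527 [0.457 0.263 0.528] [0.45  0.209]
0.60 624 0.568 [0.5   0.27  0.577] [0.498 0.254]
time: 0.6
eef_pos: [0.228, 0.6348, 0.4731]
ee_rot: [-0.539, -3.095, 0.001]
force: [1.1, 1.2, 0.0]
gripper_width: 0.0853
finger_force: 0.0
```

```bash
python3 -m crank '[{"linear":[0,-1,0.9],"turn":0,"gripper":1},{"linear":[0,-1,0.9],"turn":0,"gripper":1},{"linear":[0,-1,0.9],"turn":0,"gripper":1},{"linear":[0,-0.5,0.9],"turn":0,"gripper":1},{"linear":[0,0,0],"turn":0,"gripper":1}]'
```

```text
time: 1.23
eef_pos: [0.1693, 0.4698, 0.2878]
ee_rot: [-0.539, -3.094, 0.019]
force: [0.6, -0.4, 1.2]
gripper_width: 0.0854
finger_force: 0.0
```

```bash
python3 -m crank '[{"linear":[0,-0.6,0.3],"turn":0,"gripper":1},{"linear":[0,-0.6,0.3],"turn":0,"gripper":1},{"linear":[0,0,0],"turn":0,"gripper":1}]'
```

```text
time: 1.6
eef_pos: [0.1464, 0.4073, 0.2563]
ee_rot: [-0.539, -3.095, 0.002]
force: [0.9, 1.0, 0.4]
gripper_width: 0.0853
finger_force: 0.0
```

Radius is now 0.433. Next, swing.

```bash
python3 -m crank '[{"linear":[-0.94,-0.06,0],"turn":0.1667,"gripper":1},{"linear":[-0.94,-0.06,0],"turn":0.1667,"gripper":1},{"linear":[-0.94,-0.06,0],"turn":0.1667,"gripper":1},{"linear":[0,0,0],"turn":0,"gripper":1}]'
```

```text
time: 2.1
eef_pos: [0.296, 0.3209, 0.2576]
ee_rot: [1.144, 2.923, 0.003]
force: [-0.0, 1.2, 0.3]
gripper_width: 0.0857
finger_force: 0.0
```

```bash
python3 -m crank '[{"linear":[-0.94,-0.08,0],"turn":0.1667,"gripper":1},{"linear":[-0.94,-0.08,0],"turn":0.1667,"gripper":1},{"linear":[-0.94,-0.08,0],"turn":0.1667,"gripper":1},{"linear":[-0.94,-0.06,0],"turn":0.1667,"gripper":1},{"linear":[-0.94,-0.06,0],"turn":0.1667,"gripper":1},{"linear":[0,0,0],"turn":0.15,"gripper":1},{"linear":[0,0,0],"turn":0,"gripper":1}]'
cat >> h.py <<'E'
def tool(goal=None,yawdeg=None):
    s=r.read_state(); M=R.from_rotvec(s["ee_rot"]).as_matrix(); p=np.array(s["eef_pos"])
    print("pos",p.round(4),"tooly ang %.2f"%np.degrees(np.arctan2(M[1,1],M[0,1])),"tilt %.4f"%np.arccos(-M[2,2]),"F",np.round(s["force"],2),"w %.4f"%s["gripper_width"],"t %.2f"%s["time"])
    if goal is not None: print("units",(M.T@(np.array(goal)-p)/.06).round(3))
    if yawdeg is not None: print("turn units",(np.degrees(np.arctan2(M[1,1],M[0,1]))-yawdeg)/45)
E
python3 -c "
from h import *
tool([.4990,.045,.10],-6.3)"
```

```text
time: 2.98
eef_pos: [0.4252, 0.0776, 0.257]
ee_rot: [2.151, 2.289, 0.002]
force: [0.9, 0.5, -0.8]
gripper_width: 0.0856
finger_force: 0.0
pos [0.4252 0.0776 0.257 ] tooly ang 3.56 tilt 0.0018 F [ 0.85  0.47 -0.82] w 0.0856 t 2.98
units [-0.62   1.189  2.619]
turn units 0.21915476722776212
```

```bash
python3 -m crank '[{"linear":[-0.31,0.6,0.6],"turn":0,"gripper":1},{"linear":[-0.31,0.59,0.6],"turn":0,"gripper":1},{"linear":[0,0,0.6],"turn":0.215,"gripper":1},{"linear":[0,0,0.5],"turn":0,"gripper":1},{"linear":[0,0,0],"turn":0,"gripper":1}]'
python3 - <<'E'
from h import *
import cv2
p,d=r.camera("scene");tool([.4990,.045,.012],-6.3)
cv2.imwrite("pics/s1.png",cv2.resize(p[170:290,230:360,::-1],None,fx=5,fy=5,interpolation=cv2.INTER_CUBIC))
E
```

```text
time: 3.6
eef_pos: [0.4967, 0.0455, 0.1167]
ee_rot: [-2.331, -2.103, 0.004]
force: [-0.2, -0.4, 0.9]
gripper_width: 0.0849
finger_force: 0.0
pos [0.4975 0.0452 0.1181] tooly ang -5.95 tilt 0.0012 F [ 0.24 -0.62  0.48] w 0.0855 t 3.65
units [-1.000e-03  2.800e-02  1.768e+00]
turn units 0.007703534457854743
```

View pics/s1.png

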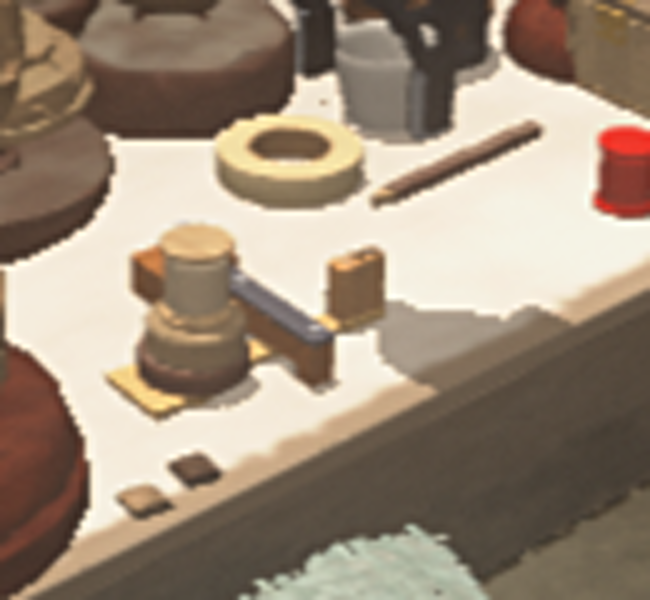

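```bash
python3 -m crank '[{"linear":[0,0.025,0.6],"turn":0,"gripper":1},{"linear":[0,0,0.6],"turn":0,"gripper":1},{"linear":[0,0,0.4],"turn":0,"gripper":1},{"linear":[0,0,0.18],"turn":0,"gripper":1},{"linear":[0,0,0],"turn":0,"gripper":0.2},{"linear":[0,0,0],"turn":0,"gripper":-0.3},{"linear":[0,0,0],"turn":0,"gripper":-0.5}]' 30
python3 -c "
from h import *
tool([.4990,.045,.012],-6.3)"
```

```text
time: 4.53
eef_pos: [0.4992, 0.0441, 0.0123]
ee_rot: [2.337, 2.098, 0.002]
force: [0.2, -0.2, -0.1]
gripper_width: 0.0321
finger_force: 0.0
pos [0.4992 0.0441 0.0123] tooly ang -6.17 tilt 0.0016 F [ 0.24 -0.16 -0.14] w 0.0321 t 4.53
units [ 0.015 -0.005  0.005]
turn units 0.0027936404500278223
```

```bash
python3 -m crank '[{"linear":[0,0,0],"turn":0,"gripper":-0.56},{"linear":[0,0,0],"turn":0,"gripper":-0.6},{"linear":[0,0,0],"turn":0,"gripper":-0.64},{"linear":[0,0,0],"turn":0,"gripper":-0.68},{"linear":[0,0,0],"turn":0,"gripper":-0.74},{"linear":[0,0,0],"turn":0,"gripper":-0.8},{"linear":[0,0,0],"turn":0,"gripper":-1},{"linear":[0,0,0],"turn":0,"gripper":-1}]' 40
python3 - <<'E'
from h import *
import cv2
tool()
T,d=r.camera("top"); S,e=r.camera("scene"); np.savez("g.npz",T=T,d=d,S=S,e=e)
a=cv2.resize(S[200:275,235:325,::-1],None,fx=5,fy=5,interpolation=cv2.INTER_CUBIC);b=cv2.resize(T[190:265,240:310,::-1],None,fx=5,fy=5,interpolation=cv2.INTER_CUBIC)
cv2.imwrite("pics/g.png",np.hstack([a,b]))
E
```

```text
time: 5.52
eef_pos: [0.4991, 0.0439, 0.0116]
ee_rot: [2.338, 2.098, 0.001]
force: [1.4, 0.2, 5.7]
gripper_width: 0.0133
finger_force: 39.3
pos [0.4991 0.0439 0.0116] tooly ang -6.20 tilt 0.0009 F [1.42 0.23 5.73] w 0.0133 t 5.53
```

View pics/g.png

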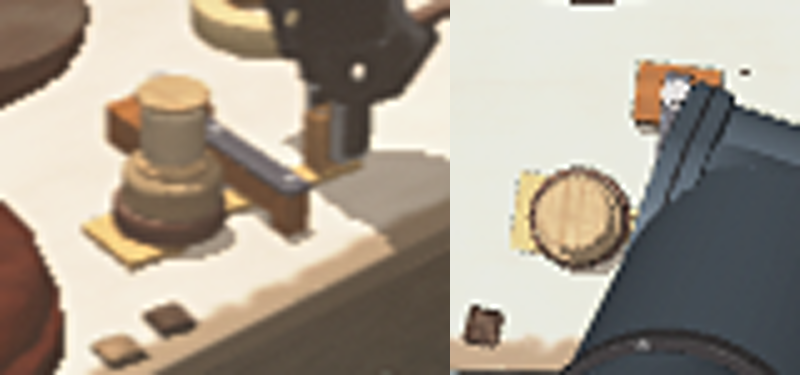

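```bash
python3 -m crank '[{"linear":[0,0,-0.006],"turn":0,"gripper":-1},{"linear":[0,0,0],"turn":0,"gripper":-1}]'; python3 -m crank '[{"linear":[-0.02,-0.004,0],"turn":-0.003,"gripper":-1},{"linear":[-0.04,-0.004,0],"turn":-0.003,"gripper":-1},{"linear":[-0.05,-0.004,0],"turn":-0.003,"gripper":-1},{"linear":[-0.05,-0.004,0],"turn":-0.003,"gripper":-1}]'; python3 -c "
from h import *
tool()"
```

```text
time: 5.88
eef_pos: [0.4984, 0.0438, 0.0116]
ee_rot: [-2.338, -2.098, 0.001]
force: [0.2, -0.4, 1.3]
gripper_width: 0.0133
finger_force: 39.2
time: 6.38
eef_pos: [0.4964, 0.0341, 0.0116]
ee_rot: [-2.328, -2.109, 0.001]
force: [0.2, 1.0, -0.4]
gripper_width: 0.0133
finger_force: 38.8
pos [0.4964 0.0341 0.0116] tooly ang -5.65 tilt 0.0005 F [ 0.18  1.04 -0.41] w 0.0133 t 6.38
```

```bash
python3 -m crank '[{"linear":[-0.05,-0.004,0],"turn":-0.004,"gripper":-1},{"linear":[-0.05,-0.004,0],"turn":-0.004,"gripper":-1},{"linear":[-0.05,0,0],"turn":-0.004,"gripper":-1},{"linear":[-0.05,0,0],"turn":-0.004,"gripper":-1},{"linear":[-0.05,0,0],"turn":0,"gripper":-1},{"linear":[-0.05,0,0],"turn":0,"gripper":-1}]'; python3 -c "
from h import *
tool()
s=r.read_state()['eef_pos'];d=s[:2]-[.50175,.10225];print(d@[.9963,-.0857],d@[-.0857,-.9963]-.106)"
```

```text
time: 7.12
eef_pos: [0.4945, 0.0164, 0.0117]
ee_rot: [-2.315, -2.124, 0.0]
force: [-0.1, 0.7, -1.3]
gripper_width: 0.0135
finger_force: 38.8
pos [0.4945 0.0164 0.0117] tooly ang -4.93 tilt 0.0001 F [-0.1   0.68 -1.34] w 0.0135 t 7.12
0.00013469546149141715 -0.019813986970028286
```

```bash
python3 -m crank '[{"linear":[-0.04,0,0],"turn":0,"gripper":-1},{"linear":[-0.04,0,0],"turn":0,"gripper":-1},{"linear":[-0.04,0,0],"turn":0,"gripper":-1},{"linear":[-0.04,0,0],"turn":0,"gripper":-1}]'; python3 -m crank '[{"linear":[-0.03,0,0],"turn":0,"gripper":-1},{"linear":[-0.03,0,0],"turn":0,"gripper":-1}]';cat >>h.py <<'E'
def g():
    tool();s=r.read_state();d=s['eef_pos'][:2]-[.50175,.10225];print("lat,along",(d@[.9963,-.0857]*1e3).round(2),((d@[-.0857,-.9963]-.106)*1e3).round(2),"F lat,along",(s['force'][:2]@[.9963,-.0857]).round(2),(s['force'][:2]@[-.0857,-.9963]).round(2))
E
python3 -c "
from h import *
g()"
```

```text
time: 7.62
eef_pos: [0.4937, 0.0068, 0.0117]
ee_rot: [2.315, 2.124, -0.0]
force: [-0.1, 2.5, -0.3]
gripper_width: 0.0135
finger_force: 38.9
time: 7.88
eef_pos: [0.4934, 0.0033, 0.0117]
ee_rot: [-2.315, -2.124, 0.0]
force: [-0.6, 1.9, -0.7]
gripper_width: 0.0132
finger_force: 38.9
pos [0.4934 0.0033 0.0117] tooly ang -4.93 tilt 0.0000 F [-0.56  1.91 -0.71] w 0.0132 t 7.88
lat,along 0.15 -6.69 F lat,along -0.73 -1.85
```

Pull force is about 2 N (stack friction). I'll take smaller steps into the fit, two rows at a time.

```bash
for i in 1; do python3 -m crank '[{"linear":[-0.02,0,0],"turn":0,"gripper":-1},{"linear":[-0.02,0,0],"turn":0,"gripper":-1}]'; python3 -c "
from h import *
g()"; done; python3 -m crank '[{"linear":[-0.015,0,0],"turn":0,"gripper":-1},{"linear":[-0.015,0,0],"turn":0,"gripper":-1}]'; python3 -c "
from h import *
g()"
```

```text
time: 8.12
eef_pos: [0.4932, 0.0009, 0.0117]
ee_rot: [2.315, 2.124, -0.0]
force: [0.8, 0.8, -1.0]
gripper_width: 0.0134
finger_force: 38.9
pos [0.4932 0.0009 0.0117] tooly ang -4.93 tilt 0.0000 F [ 0.82  0.83 -0.95] w 0.0134 t 8.12
lat,along 0.17 -4.31 F lat,along 0.75 -0.9
time: 8.38
eef_pos: [0.493, -0.0008, 0.0117]
ee_rot: [-2.315, -2.124, 0.0]
force: [-0.1, 2.0, -0.9]
gripper_width: 0.0132
finger_force: 38.9
pos [ 0.493  -0.0008  0.0117] tooly ang -4.93 tilt 0.0000 F [-0.1   2.02 -0.95] w 0.0132 t 8.38
lat,along 0.15 -2.55 F lat,along -0.28 -2.0
```

```bash
python3 -m crank '[{"linear":[-0.015,0,0],"turn":0,"gripper":-1},{"linear":[-0.015,0,0],"turn":0,"gripper":-1}]'; python3 -c "
from h import *
g()"
```

```text
time: 8.62
eef_pos: [0.4928, -0.0026, 0.0117]
ee_rot: [-2.315, -2.124, 0.0]
force: [0.3, 1.1, -1.4]
gripper_width: 0.0133
finger_force: 38.9
pos [ 0.4928 -0.0026  0.0117] tooly ang -4.93 tilt 0.0001 F [ 0.3   1.14 -1.35] w 0.0133 t 8.62
lat,along 0.11 -0.77 F lat,along 0.2 -1.16
```

```bash
python3 -m crank '[{"linear":[-0.01,0,0],"turn":0,"gripper":-1},{"linear":[-0.01,0,0],"turn":0,"gripper":-1}]'; python3 -c "
from h import *
g()"
```

```text
time: 8.88
eef_pos: [0.4928, -0.0038, 0.0117]
ee_rot: [-2.315, -2.124, 0.0]
force: [0.8, 0.9, -0.6]
gripper_width: 0.0135
finger_force: 38.9
pos [ 0.4928 -0.0038  0.0117] tooly ang -4.94 tilt 0.0001 F [ 0.83  0.87 -0.59] w 0.0135 t 8.88
lat,along 0.16 0.45 F lat,along 0.75 -0.93
```

```bash
python3 -m crank '[{"linear":[-0.012,0,0],"turn":0,"gripper":-1},{"linear":[-0.012,0,0],"turn":0,"gripper":-1}]'; python3 -c "
from h import *
g()"
```

```text
time: 9.12
eef_pos: [0.4927, -0.0052, 0.0117]
ee_rot: [-2.315, -2.124, 0.0]
force: [0.9, 1.4, 0.4]
gripper_width: 0.0133
finger_force: 38.9
pos [ 0.4927 -0.0052  0.0117] tooly ang -4.93 tilt 0.0001 F [0.93 1.38 0.43] w 0.0133 t 9.12
lat,along 0.15 1.88 F lat,along 0.81 -1.45
```

```bash
python3 -m crank '[{"linear":[-0.012,0,0],"turn":0,"gripper":-1},{"linear":[-0.012,0,0],"turn":0,"gripper":-1}]'; python3 -c "
from h import *
g()"
```

```text
time: 9.38
eef_pos: [0.4926, -0.0067, 0.0117]
ee_rot: [2.315, 2.124, -0.0]
force: [0.7, 1.9, -0.8]
gripper_width: 0.0135
finger_force: 38.9
pos [ 0.4926 -0.0067  0.0117] tooly ang -4.93 tilt 0.0000 F [ 0.72  1.86 -0.76] w 0.0135 t 9.38
lat,along 0.17 3.33 F lat,along 0.56 -1.91
```

```bash
python3 -m crank '[{"linear":[-0.012,0,0],"turn":0,"gripper":-1},{"linear":[-0.012,0,0],"turn":0,"gripper":-1}]'; python3 -c "
from h import *
g()"
```

```text
time: 9.62
eef_pos: [0.4924, -0.0081, 0.0117]
ee_rot: [2.315, 2.124, 0.0]
force: [1.2, 2.5, -1.1]
gripper_width: 0.0136
finger_force: 38.9
pos [ 0.4924 -0.0081  0.0117] tooly ang -4.93 tilt 0.0000 F [ 1.24  2.52 -1.06] w 0.0136 t 9.62
lat,along 0.18 4.76 F lat,along 1.02 -2.62
```

```bash
python3 -m crank '[{"linear":[-0.008,0.005,0],"turn":0,"gripper":-1},{"linear":[-0.008,0,0],"turn":0,"gripper":-1}]'; python3 -c "
from h import *
g()"
```

```text
time: 9.88
eef_pos: [0.4926, -0.0091, 0.0117]
ee_rot: [-2.315, -2.124, 0.0]
force: [-0.1, 1.6, -1.8]
gripper_width: 0.0134
finger_force: 38.9
pos [ 0.4926 -0.0091  0.0117] tooly ang -4.93 tilt 0.0001 F [-0.13  1.58 -1.81] w 0.0134 t 9.88
lat,along 0.45 5.7 F lat,along -0.27 -1.56
```

```bash
python3 -m crank '[{"linear":[-0.012,0,0],"turn":0,"gripper":-1},{"linear":[-0.012,0,0],"turn":0,"gripper":-1}]'; python3 -c "
from h import *
g()"
```

```text
time: 10.12
eef_pos: [0.4925, -0.0106, 0.0117]
ee_rot: [2.315, 2.124, -0.0]
force: [0.5, 0.7, -0.8]
gripper_width: 0.0137
finger_force: 38.9
pos [ 0.4925 -0.0106  0.0117] tooly ang -4.94 tilt 0.0000 F [ 0.5   0.7  -0.76] w 0.0137 t 10.12
lat,along 0.47 7.18 F lat,along 0.44 -0.74
```

```bash
python3 -m crank '[{"linear":[-0.025,0,0],"turn":0,"gripper":-1},{"linear":[-0.025,0,0],"turn":0,"gripper":-1},{"linear":[-0.025,0,0],"turn":0,"gripper":-1}]'; python3 -c "
from h import *
g()"
```

```text
time: 10.5
eef_pos: [0.4921, -0.0153, 0.0117]
ee_rot: [2.315, 2.123, -0.0]
force: [-0.5, 0.4, -0.5]
gripper_width: 0.0134
finger_force: 38.9
pos [ 0.4921 -0.0153  0.0117] tooly ang -4.95 tilt 0.0003 F [-0.52  0.39 -0.47] w 0.0134 t 10.50
lat,along 0.48 11.99 F lat,along -0.55 -0.34
```

```bash
python3 -m crank '[{"linear":[-0.025,0,0],"turn":0,"gripper":-1},{"linear":[-0.025,0,0],"turn":0,"gripper":-1},{"linear":[-0.025,0,0],"turn":0,"gripper":-1}]'; python3 -c "
from h import *
g()"
```

```text
time: 10.88
eef_pos: [0.4917, -0.0196, 0.0117]
ee_rot: [2.315, 2.124, -0.0]
force: [-0.2, -0.2, -0.3]
gripper_width: 0.0138
finger_force: 38.9
pos [ 0.4917 -0.0196  0.0117] tooly ang -4.94 tilt 0.0001 F [-0.21 -0.21 -0.26] w 0.0138 t 10.88
lat,along 0.47 16.29 F lat,along -0.19 0.23
```

```bash
python3 -m crank '[{"linear":[-0.02,0,0],"turn":0,"gripper":-1},{"linear":[-0.02,0,0],"turn":0,"gripper":-1},{"linear":[-0.02,0,0],"turn":0,"gripper":-1}]'
python3 - <<'E'
from h import *
import cv2
g()
S,e=r.camera("scene")
cv2.imwrite("pics/m.png",cv2.resize(S[200:275,235:325,::-1],None,fx=6,fy=6,interpolation=cv2.INTER_CUBIC))
E
```

```text
time: 11.25
eef_pos: [0.4914, -0.0231, 0.0117]
ee_rot: [-2.315, -2.124, 0.0]
force: [-0.2, 0.7, -1.0]
gripper_width: 0.0134
finger_force: 38.9
pos [ 0.4914 -0.0231  0.0117] tooly ang -4.93 tilt 0.0001 F [-0.15  0.69 -0.98] w 0.0134 t 11.25
lat,along 0.45 19.79 F lat,along -0.21 -0.68
```

View pics/m.png

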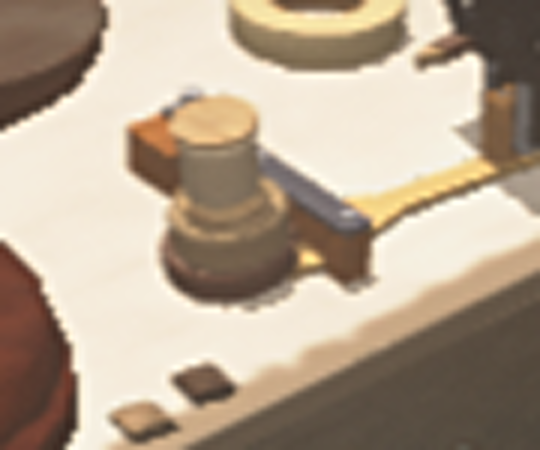

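The stack at crop (225,200) is against the gate with a slight backward tilt and still in order. The board's wide part is in the passage at (370,220). I'll continue gently.

```bash
python3 -m crank '[{"linear":[-0.015,0,0],"turn":0,"gripper":-1},{"linear":[-0.015,0,0],"turn":0,"gripper":-1},{"linear":[-0.015,0,0],"turn":0,"gripper":-1},{"linear":[-0.015,0,0],"turn":0,"gripper":-1}]'; python3 -c "
from h import *
g()"
```

```text
time: 11.8
eef_pos: [0.4911, -0.0267, 0.0117]
ee_rot: [-2.315, -2.124, 0.0]
force: [0.2, -0.2, -1.2]
gripper_width: 0.0133
finger_force: 38.9
pos [ 0.4911 -0.0267  0.0117] tooly ang -4.93 tilt 0.0000 F [ 0.24 -0.18 -1.22] w 0.0133 t 11.80
lat,along 0.45 23.39 F lat,along 0.25 0.16
```

```bash
python3 -m crank '[{"linear":[-0.015,0,0],"turn":0,"gripper":-1},{"linear":[-0.015,0,0],"turn":0,"gripper":-1},{"linear":[-0.015,0,0],"turn":0,"gripper":-1},{"linear":[-0.015,0,0],"turn":0,"gripper":-1}]'; python3 -c "
from h import *
g()"
```

```text
time: 12.3
eef_pos: [0.4908, -0.0303, 0.0117]
ee_rot: [2.315, 2.124, -0.0]
force: [-0.1, 0.3, -1.5]
gripper_width: 0.0134
finger_force: 38.9
pos [ 0.4908 -0.0303  0.0117] tooly ang -4.93 tilt 0.0001 F [-0.12  0.29 -1.5 ] w 0.0134 t 12.30
lat,along 0.44 27.0 F lat,along -0.14 -0.28
```

```bash
python3 -m crank '[{"linear":[-0.015,0,0],"turn":0,"gripper":-1},{"linear":[-0.015,0,0],"turn":0,"gripper":-1},{"linear":[-0.015,0,0],"turn":0,"gripper":-1},{"linear":[-0.015,0,0],"turn":0,"gripper":-1}]'; python3 -c "
from h import *
g()"
```

```text
time: 12.8
eef_pos: [0.4905, -0.0339, 0.0117]
ee_rot: [2.315, 2.124, 0.0]
force: [0.1, 0.2, -0.5]
gripper_width: 0.0134
finger_force: 38.9
pos [ 0.4905 -0.0339  0.0117] tooly ang -4.93 tilt 0.0000 F [ 0.15  0.19 -0.51] w 0.0134 t 12.80
lat,along 0.47 30.57 F lat,along 0.13 -0.21
```

```bash
python3 -m crank '[{"linear":[-0.03,0,0],"turn":0,"gripper":-1},{"linear":[-0.03,0,0],"turn":0,"gripper":-1},{"linear":[-0.03,0,0],"turn":0,"gripper":-1},{"linear":[-0.03,0,0],"turn":0,"gripper":-1}]'; python3 -c "
from h import *
g()"
```

```text
time: 13.3
eef_pos: [0.4898, -0.0412, 0.0117]
ee_rot: [2.315, 2.124, -0.0]
force: [-0.4, -0.1, -1.7]
gripper_width: 0.0132
finger_force: 38.9
pos [ 0.4898 -0.0412  0.0117] tooly ang -4.94 tilt 0.0001 F [-0.4  -0.07 -1.69] w 0.0132 t 13.30
lat,along 0.44 37.95 F lat,along -0.39 0.1
```

```bash
python3 -m crank '[{"linear":[-0.03,0,0],"turn":0,"gripper":-1},{"linear":[-0.03,0,0],"turn":0,"gripper":-1},{"linear":[-0.03,0,0],"turn":0,"gripper":-1},{"linear":[-0.03,0,0],"turn":0,"gripper":-1},{"linear":[-0.03,0,0],"turn":0,"gripper":-1},{"linear":[-0.03,0,0],"turn":0,"gripper":-1}]'; python3 -c "
from h import *
g()"
```

```text
time: 14.05
eef_pos: [0.4889, -0.0518, 0.0117]
ee_rot: [-2.315, -2.124, 0.0]
force: [0.2, 1.0, -0.7]
gripper_width: 0.0133
finger_force: 38.9
pos [ 0.4889 -0.0518  0.0117] tooly ang -4.93 tilt 0.0001 F [ 0.19  1.03 -0.66] w 0.0133 t 14.05
lat,along 0.43 48.59 F lat,along 0.1 -1.04
```

```bash
python3 -m crank '[{"linear":[-0.06,0,0],"turn":0,"gripper":-1},{"linear":[-0.06,0,0],"turn":0,"gripper":-1},{"linear":[-0.06,0,0],"turn":0,"gripper":-1},{"linear":[-0.06,0,0],"turn":0,"gripper":-1},{"linear":[-0.06,0,0],"turn":0,"gripper":-1},{"linear":[0,0,0],"turn":0,"gripper":-1},{"linear":[0,0,0],"turn":0,"gripper":-1}]'
python3 - <<'E'
from h import *
import cv2
g()
S,e=r.camera("scene");T,d=r.camera("top");C=cloud("top",d);D=cloud("scene",e)
for c in(C,D):
    m=(np.hypot(c[...,0]-.506,c[...,1]-.14)<.04)&(c[...,2]>.065)&(c[...,2]<.1);P=c[m];print(len(P),P.mean(0),np.percentile(P[:,2],[5,50,95]))
cv2.imwrite("pics/n.png",np.hstack([cv2.resize(S[190:275,235:335,::-1],None,fx=4,fy=4,interpolation=cv2.INTER_CUBIC),cv2.resize(T[180:265,240:340,::-1],None,fx=4,fy=4,interpolation=cv2.INTER_CUBIC)]))
E
```

```text
time: 14.92
eef_pos: [0.4874, -0.0696, 0.0117]
ee_rot: [-2.315, -2.124, -0.0]
force: [-0.3, -0.1, -0.3]
gripper_width: 0.013
finger_force: 38.9
pos [ 0.4874 -0.0696  0.0117] tooly ang -4.93 tilt 0.0001 F [-0.31 -0.06 -0.29] w 0.0130 t 14.93
lat,along 0.44 66.41 F lat,along -0.3 0.09
140 [0.50675378 0.14154092 0.07404698] [0.07041379 0.07407435 0.07820553]
124 [0.50445633 0.14798127 0.07345457] [0.06647819 0.07460391 0.07680675]
```

View pics/n.png

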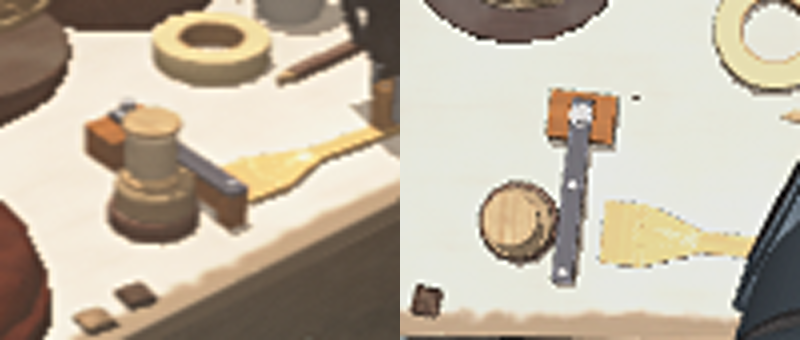

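The stack came down upright and in order at left crop (150,190), with its top at z = 0.074. The board is clear of the gate, and the box centre is about (0.536,-0.338). Now lift.

```bash
python3 -m crank '[{"linear":[-0.1,0,-0.05],"turn":0,"gripper":-1},{"linear":[-0.2,0,-0.15],"turn":0,"gripper":-1},{"linear":[-0.2,0,-0.3],"turn":0,"gripper":-1},{"linear":[0,0,-0.3],"turn":0,"gripper":-1},{"linear":[0,0,-0.3],"turn":0,"gripper":-1},{"linear":[0,0,-0.3],"turn":0,"gripper":-1},{"linear":[0,0,-0.3],"turn":0,"gripper":-1},{"linear":[0,0,-0.3],"turn":0,"gripper":-1},{"linear":[0,0,0],"turn":0,"gripper":-1}]' 50; python3 -c "
from h import *
tool([.530,-.403,.13])"
```

```text
time: 16.15
eef_pos: [0.4854, -0.1006, 0.1332]
ee_rot: [2.314, 2.121, 0.003]
force: [0.3, 0.2, -1.1]
gripper_width: 0.0129
finger_force: 52.1
pos [ 0.4854 -0.1006  0.1332] tooly ang -4.98 tilt 0.0029 F [ 0.3   0.15 -1.12] w 0.0129 t 16.15
units [-4.957  1.178  0.057]
```

```bash
python3 -m crank '[{"linear":[-0.3,0.1,0],"turn":0,"gripper":-1},{"linear":[-0.5,0.1,0],"turn":0,"gripper":-1},{"linear":[-0.6,0.15,0],"turn":0,"gripper":-1},{"linear":[-0.6,0.15,0],"turn":0,"gripper":-1},{"linear":[-0.6,0.15,0],"turn":0,"gripper":-1},{"linear":[-0.6,0.15,0],"turn":0,"gripper":-1},{"linear":[-0.6,0.15,0],"turn":0,"gripper":-1},{"linear":[-0.6,0.15,0],"turn":0,"gripper":-1},{"linear":[-0.4,0.08,0],"turn":0,"gripper":-1},{"linear":[-0.15,0,0],"turn":0,"gripper":-1},{"linear":[0,0,0],"turn":0,"gripper":-1}]'
python3 - <<'E'
from h import *
import cv2
tool([.530,-.403,.0875])
S,e=r.camera("scene");T,d=r.camera("top")
cv2.imwrite("pics/o.png",np.hstack([cv2.resize(S[130:230,300:430,::-1],None,fx=3,fy=3,interpolation=cv2.INTER_CUBIC),cv2.resize(T[170:270,350:480,::-1],None,fx=3,fy=3,interpolation=cv2.INTER_CUBIC)]))
D=cloud("scene",e)
# board colour points z near
p=S.astype(int);m=(D[...,2]>.085)&(D[...,2]<.14)&(D[...,1]<-.2)&(D[...,1]>-.36)&(D[...,0]>.45)&(D[...,0]<.62)
P=D[m];print(len(P))
for y in np.arange(-.36,-.2,.02):
    q=P[abs(P[:,1]-y-.01)<.01]
    if len(q):print(round(y,2),len(q),np.median(q,0).round(4))
E
```

```text
time: 17.52
eef_pos: [0.5291, -0.4016, 0.1311]
ee_rot: [-2.315, -2.122, 0.0]
force: [0.1, 0.2, -1.1]
gripper_width: 0.013
finger_force: 52.1
pos [ 0.5291 -0.4016  0.1311] tooly ang -4.99 tilt 0.0011 F [ 0.08  0.17 -1.09] w 0.0130 t 17.52
units [-0.022  0.018  0.727]
179
-0.36 19 [ 0.5298 -0.3497  0.1259]
-0.34 19 [ 0.5356 -0.3264  0.1261]
-0.32 25 [ 0.5403 -0.3115  0.1259]
-0.3 34 [ 0.5363 -0.2892  0.1264]
-0.28 43 [ 0.5342 -0.2686  0.1265]
-0.26 39 [ 0.5383 -0.2528  0.1262]
```

View pics/o.png

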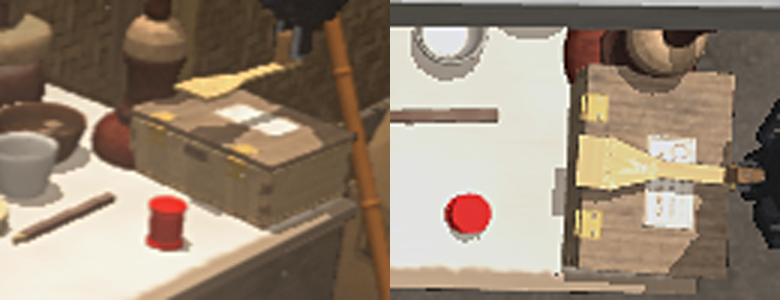

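```bash
python3 -m crank '[{"linear":[0,0,0.2],"turn":0,"gripper":-1},{"linear":[0,0,0.25],"turn":0,"gripper":-1},{"linear":[0,0,0.2],"turn":0,"gripper":-1},{"linear":[0,0,0.06],"turn":0,"gripper":-1},{"linear":[0,0,0],"turn":0,"gripper":-1}]';  python3 -m crank '[{"linear":[0,0,0.02],"turn":0,"gripper":-1},{"linear":[0,0,0.01],"turn":0,"gripper":-1}]';python3 -m crank '[{"linear":[0,0,0.01],"turn":0,"gripper":-1},{"linear":[0,0,0.01],"turn":0,"gripper":-1}]'
```

```text
time: 18.25
eef_pos: [0.5297, -0.4016, 0.0888]
ee_rot: [-2.315, -2.123, 0.0]
force: [-0.0, -0.4, -0.2]
gripper_width: 0.0134
finger_force: 52.1
time: 18.5
eef_pos: [0.53, -0.4017, 0.0877]
ee_rot: [2.315, 2.123, 0.0]
force: [-0.3, -0.4, -0.9]
gripper_width: 0.0133
finger_force: 52.1
time: 18.75
eef_pos: [0.5299, -0.4016, 0.0863]
ee_rot: [2.315, 2.124, 0.0]
force: [0.4, 0.0, -0.4]
gripper_width: 0.0131
finger_force: 52.1
```

```bash
python3 -m crank '[{"linear":[0,0,0.01],"turn":0,"gripper":-1},{"linear":[0,0,0.01],"turn":0,"gripper":-1}]';python3 -m crank '[{"linear":[0,0,0.01],"turn":0,"gripper":-1},{"linear":[0,0,0],"turn":0,"gripper":-1}]'
```

```text
time: 19.0
eef_pos: [0.5298, -0.4016, 0.0849]
ee_rot: [2.315, 2.124, -0.0]
force: [-0.3, -0.5, -1.1]
gripper_width: 0.013
finger_force: 52.1
time: 19.25
eef_pos: [0.5298, -0.4015, 0.0843]
ee_rot: [-2.315, -2.124, 0.0]
force: [-0.3, -0.4, -0.9]
gripper_width: 0.013
finger_force: 52.1
```

```bash
python3 -m crank '[{"linear":[0,0,0.01],"turn":0,"gripper":-1},{"linear":[0,0,0],"turn":0,"gripper":-1}]';python3 -m crank '[{"linear":[0,0,0.005],"turn":0,"gripper":-1},{"linear":[0,0,0],"turn":0,"gripper":-1}]'
```

```text
time: 19.5
eef_pos: [0.5299, -0.4016, 0.0841]
ee_rot: [2.315, 2.124, 0.0]
force: [-1.0, 0.6, 3.5]
gripper_width: 0.0132
finger_force: 52.7
time: 19.75
eef_pos: [0.5299, -0.4016, 0.084]
ee_rot: [2.315, 2.123, 0.0]
force: [-1.6, 1.6, 5.3]
gripper_width: 0.013
finger_force: 53.2
```

```bash
python3 -m crank '[{"linear":[0,0,0],"turn":0,"gripper":-0.6},{"linear":[0,0,0],"turn":0,"gripper":-0.4},{"linear":[0,0,0],"turn":0,"gripper":-0.1},{"linear":[0,0,0],"turn":0,"gripper":0.1},{"linear":[0,0,0],"turn":0,"gripper":0.1}]' 20;python3 -m crank '[{"linear":[0,0,-0.2],"turn":0,"gripper":0.1},{"linear":[0,0,-0.5],"turn":0,"gripper":0.1},{"linear":[0,0,-0.5],"turn":0,"gripper":0.1},{"linear":[0,0,-0.5],"turn":0,"gripper":0.1},{"linear":[0,0,0],"turn":0,"gripper":0.1},{"linear":[0,0,0],"turn":0,"gripper":0.1}]'
python3 - <<'E'
from h import *
import cv2
S,e=r.camera("scene");T,d=r.camera("top");D=cloud("scene",e)
cv2.imwrite("pics/q.png",np.hstack([cv2.resize(S[130:270,240:430,::-1],(475,350),interpolation=cv2.INTER_CUBIC),cv2.resize(T[170:270,370:470,::-1],(320,350),interpolation=cv2.INTER_CUBIC)]))
E
```

```text
time: 20.38
eef_pos: [0.5299, -0.4016, 0.0834]
ee_rot: [2.315, 2.124, -0.0]
force: [0.4, 0.5, 0.8]
gripper_width: 0.0469
finger_force: 0.0
time: 21.12
eef_pos: [0.5297, -0.4014, 0.1856]
ee_rot: [2.315, 2.124, 0.0]
force: [-0.4, -0.0, -0.3]
gripper_width: 0.0467
finger_force: 0.0
```

View pics/q.png

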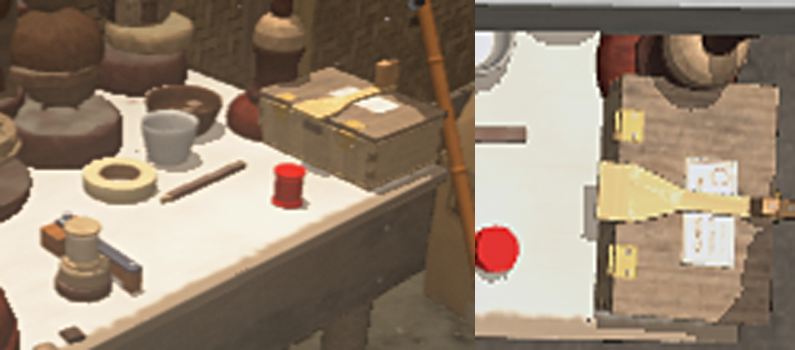

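The board lies flat on the lid, between the brass fittings at right crop (625,190), and the stack still stands at left crop (83,255).

```bash
python3 -c "
from station import r
print(r.hand_in())"
```

```text
the job is handed in; nothing more can be done
None
```

The board was drawn out through the gate and lies flat in the middle of the box lid, the stack stands in order on the bench behind the gate, and the job is handed in; no verdict was returned.

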